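# Set the cooling-air valve for a heatsink test

## Task

First set the finned heatsink gently down, flat on the bench midway between the air nozzle and the flow sensor, centred on the line between them and with its fins running along that line. Then take the wheel valve by its upright crank knob, close it clockwise all the way to its stop and back it off exactly two full turns. Finish while still holding the knob in the gripper, with the wheel at rest, and leave the bottle, the tape roll and the tweezers where they are.

Things in the scene. Friction and masses are not known exactly. Their poses are not given: they have to be found in the camera images.
- heatsink: Loose bare-aluminium heatsink, 41 x 80 x 24 mm, about 0.18 kg: a flat 5 mm base with eight upright fins that run along its long side. Origin at the centre of its underside, z up, y along the 80 mm length and the fins, x across the 41 mm width; grip it from above across the 41 mm. Either end may face the nozzle.
- air_station: Fixed aluminium base plate (96 x 120 x 8 mm, y = -68 to +52 mm) with a brass valve and hand wheel above its origin, air inlet toward -y, flat grey nozzle toward +y. Origin on the bench under the wheel's axis, z up, +y the way the air blows. Nozzle pipe up to 45 mm tall, wheel's upper face 90 mm above the bench; only the crank knob is higher than 93 mm.
- nozzle_mouth (a point): Centre of the mouth of the flat grey nozzle (44 mm wide, 24 mm tall), 85 mm from the wheel's axis along the station's +y and 16.5 mm above the bench. The axes are the station's.
- sensor_face (a point): Centre line of the intake face of the flow sensor, a small fixed grey box 44 mm wide and 39 mm tall with a round grille, which looks back at the nozzle 130 mm further along the station's +y; this point is 16.5 mm above the bench.
- midpoint (a point): Unmarked point on the bare bench top halfway between nozzle mouth and sensor face (65 mm from each, 150 mm from the wheel's axis). The axes are the station's.
- valve_wheel (a joint): Turn of the hand wheel (rad) about its vertical axis above the station's origin. 0 = closed on the stop; grows counter-clockwise seen from above (opening), two turns = 12.566. Found about 2 to 7.5 rad open; 0.12 N m of friction, stays where it is left.
- wheel_hub (a point): Centre of the hand wheel, 107 mm over all, on its vertical axis, 84 mm above the bench. Room: a drawer cabinet stands at the robot's right front (about x 0.17 to 0.38, y -0.18 to -0.38 m); cross it with the tool above z = 0.4 m. A low white table begins about 0.12 m to the right of the bench's middle, from x = 0.5 m on.
- crank_knob: Upright black round crank knob on the rim of the hand wheel, 25 mm in diameter and 44 mm tall, that spins freely on its pin, so that the gripper can keep its heading while the knob goes round. Origin at the centre of its underside, 93 mm above the bench, 48 mm from the wheel's axis; with the valve closed it lies on the station's +x side of the axis.
- knob_middle (a point): Centre of the crank knob, 22 mm above its underside, 115 mm above the bench.
- flux_bottle: Bystander: white bottle with a pointed red cap, 43 mm wide and 135 mm tall, standing; origin at the centre of its underside. Leave alone.
- tape_black: Bystander: black tape roll, 59 mm wide and 19 mm high, lying flat; origin at the centre of its underside. Leave alone.
- tweezers: Bystander: steel tweezers, 13 x 128 x 8 mm, lying flat; origin at the centre of the underside. Leave alone.
Mind the look-alikes: they are no part of the job. Of the things that look like the heatsink, the smaller one is meant.

How it is judged:
On the way, in this order (a step that is already met when the one before it is completed fails the run):
1. the heatsink stands flat on the bench, released, midway between nozzle and sensor with its fins along the line (x of heatsink in the frame of midpoint between -0.01 and 0.01 m and y of heatsink in the frame of midpoint between -0.012 and 0.012 m and height (world z) of heatsink below 0.004 m and angle between heatsink's own z axis and vertical below 0.06 rad and angle between the y axis of heatsink and the y axis of air_station, either way round below 0.17 rad and contact force between the fingers and heatsink below 0.2 N and linear speed of heatsink below 0.02 m/s), for 0.3 s.
2. the valve is closed to its stop (x of heatsink in the frame of midpoint between -0.01 and 0.01 m and y of heatsink in the frame of midpoint between -0.012 and 0.012 m and height (world z) of heatsink below 0.004 m and angle between heatsink's own z axis and vertical below 0.06 rad and angle between the y axis of heatsink and the y axis of air_station, either way round below 0.17 rad and value of joint valve_wheel below 0.08 rad), for 0.2 s.
At the end, for the whole second after the job is handed in: Valve closed to its stop, then at rest two turns open (12.57 rad +-0.2), fingers gripping the knob with over 2 N (tool within 35 mm of its middle, 20 mm sideways); heatsink flat, untouched, within 12 mm of the midpoint along the line and 10 mm across, fins within 0.17 rad of it (x of heatsink in the frame of midpoint between -0.01 and 0.01 m and y of heatsink in the frame of midpoint between -0.012 and 0.012 m and height (world z) of heatsink below 0.004 m and angle between heatsink's own z axis and vertical below 0.06 rad and angle between the y axis of heatsink and the y axis of air_station, either way round below 0.17 rad and linear speed of heatsink below 0.02 m/s and value of joint valve_wheel between 12.366 and 12.766 rad and velocity of joint valve_wheel between -0.05 and 0.05 rad/s and contact force between the fingers and crank_knob above 2 N and distance between the grasp point and knob_middle below 0.035 m and contact force between the arm and heatsink below 0.2 N and horizontal distance between the grasp point and knob_middle below 0.02 m); the arm keeps its last pose, push and grip.
It fails at once if a bystander was pushed or knocked over (distance of any of flux_bottle, tape_black, tweezers from where it was at the start of the episode above 0.015 m or angle between flux_bottle's own z axis and vertical above 0.5 rad).
It fails at once if the heatsink was dropped or thrown (contact force between the fingers and heatsink below 0.1 N and linear speed of heatsink above 0.45 m/s).
It also fails if it takes over 72 s, if anything falls off the work surface, if the arm or the gripper's body presses on something with over 40 N, if the wrist force passes 120 N, or if a joint passes its speed limit or range.

## Robot

A 7-joint arm with a two-finger parallel gripper is mounted at the origin on the work surface; the furniture and walls round the work are solid. World frame = base frame: x ahead of the robot, y to its left, z up, the work surface at z = 0. Lengths are in m, angles in rad, forces in N, time in s.
With the tool pointing down it reaches from about 0.425 to 0.975 m from the base axis. Payload 16.7 kg.
Tool frame: the origin (TCP) lies at the very end of the fingers, on their centre line; the grasp point (between the pads) lies 19 mm behind it; y points along the fingers, x is the direction in which the jaws open and shut, and the axes are right-handed (so a half turn about y gives the same grasp; the last joint's range is limited). The gripper opens to 85 mm and grips with 20 to 120 N. Pads are 22 mm wide; open, the fingers measure 114 mm over their backs; the gripper's body (76 mm by 85 mm) begins 54 mm behind the grasp point. The pads swing forward as they close: fully open they stand 13 mm farther back than shut.
Start: joints at [1.115, 0.426, 0.074, 1.606, -0.034, 1.111, -0.067], TCP at [0.203, -0.644, 0.198] pointing down, gripper open.
Joint ranges: [-2.85, 2.85], [-0.5, 2.14], [-1.23, 1.37], [0.21, 2.46], [-1.02, 4.16], [0.16, 2.05], [-2.73, 2.73]. Speed limits (rad/s): [1.89, 1.89, 2.39, 2.39, 3.01, 3.01, 3.01].

## Interface

Orientations are given as a unit quaternion [w, x, y, z].
In Python, from plant import env gives the robot as it stands.
- The arm moves only by the tool drive_tool, never from a script. Its argument "motion" is text: rows parted by semicolons, each of 4 numbers parted by spaces: the shift along the tool's x, y, z in mm, then the turn about the tool's y in rad. A call has exactly 10 rows; each row shifts and turns the commanded pose from where the row before left it, along the tool's axes as they then stand; what a row does not reach is not made up. A row lasts 1/12 s, in which the tool goes at most 41.7 mm and 7.16 degrees, less where a joint would pass 70% of its speed; a pose out of reach is approached as far as the arm can. A call with a gripper value outside its range is refused whole. "hand" is the closure, from -1 (fully open) to 1 (shut), set as the call begins (left out, the last holds). The fingers move at their own pace and stop on an object; "grip_force" is the grip in N (left out, the last holds). Time passes only in rows, so rows that do not move let the fingers close, or fill a call up. It gives the time, the measured TCP pose, the force and the opening at its end, in the units of the state.
- env.state(): the state, without advancing time (a new reading comes with each control period).
- env.grab_frame(name): name is "scene" or "side" or "wrist"; returns a dict with "frame" (480x640x3 uint8, red, green, blue), "z_map" (480x640 float32, m along the optical axis (not along the pixel's ray), 0 where there is no reading), "fx", "fy", "cx", "cy" (pixels), "k1" (the pictures are not rectified: a ray, as slopes to the right and down, at radius r is drawn at 1 + k1 r^2 times it, then the intrinsics apply), "R" (3x3) and "t" (3): a world point X has camera coordinates R X + t; the wrist camera has in their place "hand_eye" (4x4, takes a point from camera to tool coordinates, whose origin is the TCP and whose axes are the tool frame's). Camera axes: x right, y down, z forward; pixel columns grow to the right and rows downward; lengths in m; the calibration is good to about 2 mm. A picture is of the moment at which its call begins: read the wrist's pose just before it.
- env.sign_off(): hands the job in, once; it reports no verdict.
The state is a dict: "time": time; "q": joint angles; "joint_vel": joint speeds; "joint_torque": joint torques, N m; "tool_pos": TCP position; "tcp_rot": TCP orientation; "wrist_force": force on the tool from outside, world axes, zero at the start; "torque": the same for the moment, N m; "opening": finger opening in m.
Only numpy, scipy, OpenCV 4.12 (cv2) and the standard library are available. Lean on these libraries where they do the work, as an engineer would, in place of code of your own. Each camera call takes 0.05 s, during which the arm holds its last target. There are 200 camera calls.

## Working session

There is one attempt and no reset: what is moved stays moved. The work goes in short steps, Python scripts to look and compute and a tool call to move; the robot and the scene stay as the last step left them, time stands still between calls to the robot, and variables do not carry over. Pictures are saved under pics/ and viewed, about 8 in all and at most 12, crops included, and the job is handed in when it is done.

Besides the shell and the picture viewer there is one more tool, called by a JSON object that holds its "name" and its "arguments". drive_tool: Moves the arm, as the interface text tells. Its arguments: {"type":"object","properties":{"motion":{"type":"string"},"hand":{"type":"number"},"grip_force":{"type":"number"}},"required":["motion"]}

```bash
ls; mkdir -p pics; cat > h.py <<'E'
import numpy as np, cv2, pickle
from plant import env
def grab(n):
    s=env.state(); f=env.grab_frame(n); f['state']=s; return f
def save(f,name): cv2.imwrite('pics/'+name,cv2.cvtColor(f['frame'],cv2.COLOR_RGB2BGR)); pickle.dump(f,open('pics/'+name[:-4]+'.pkl','wb'))
def load(n): return pickle.load(open('pics/'+n+'.pkl','rb'))
def Rq(q): 
    from scipy.spatial.transform import Rotation as Ro
    return Ro.from_quat([q[1],q[2],q[3],q[0]]).as_matrix()
def ray(f,uv):
    uv=np.atleast_2d(np.array(uv,float))
    d=np.c_[(uv[:,0]-f['cx'])/f['fx'],(uv[:,1]-f['cy'])/f['fy']]; x=d.copy()
    for _ in range(20): x=d/(1+f['k1']*(x**2).sum(1,keepdims=True))
    return np.c_[x,np.ones(len(x))]
def c2w(f):
    if 'R' in f and f.get('hand_eye') is None: R=np.array(f['R']); return R.T,-R.T@np.array(f['t'])
    H=np.array(f['hand_eye']); s=f['state']; T=Rq(s['tcp_rot'])
    return T@H[:3,:3], T@H[:3,3]+np.array(s['tool_pos'])
def onplane(f,uv,z):
    R,o=c2w(f); d=ray(f,uv)@R.T; return o+d*((z-o[2])/d[:,2:3])
def cloud(f,uv):
    uv=np.atleast_2d(uv); R,o=c2w(f); z=f['z_map'][uv[:,1].astype(int),uv[:,0].astype(int)]
    return (ray(f,uv)*z[:,None])@R.T+o
E
python3 - <<'E'
from h import *
for n in('scene','side','wrist'):
    f=grab(n); save(f,n+'0.png'); print(n,f['fx'],c2w(f)[1],f['k1'])
print(env.state())
a=[cv2.imread(f'pics/{n}0.png') for n in('scene','side')]
E
```

```text
pics
scene 512.4711217825213 [-0.01225032  0.64251541  0.74957304] -0.11330500685072749
side 505.04544748547215 [ 0.52765912 -0.62358959  0.78492392] 0.01573679856123108
wrist 332.95675746414145 [ 0.27002194 -0.62174766  0.37408947] -0.02762715129468523
{'time': 0.15, 'q': array([ 1.1155434 ,  0.42658311,  0.07388617,  1.60647299, -0.03411035,
        1.11083098, -0.06711261]), 'joint_vel': array([-0.00117147, -0.00332869, -0.0018984 , -0.00222563,  0.00022745,
       -0.0009842 ,  0.00045757]), 'joint_torque': array([ 3.17505903e-03, -9.50317168e+01,  3.76380220e+00, -4.63759911e+01,
        1.95526471e-02,  7.69033591e-03,  9.52546543e-06]), 'tool_pos': array([ 0.20303131, -0.64335445,  0.19787014]), 'tcp_rot': array([ 0.57048922, -0.57009729,  0.41835837, -0.41774083]), 'wrist_force': array([ 0.2571924 , -0.522711  , -1.03262461]), 'torque': array([-0.01093402, -0.00741835,  0.03378499]), 'opening': 0.08539231145363183}
```

View pics/scene0.png

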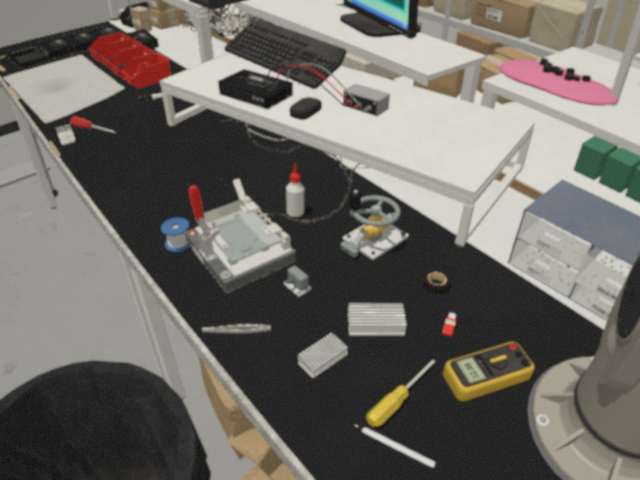

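View pics/side0.png

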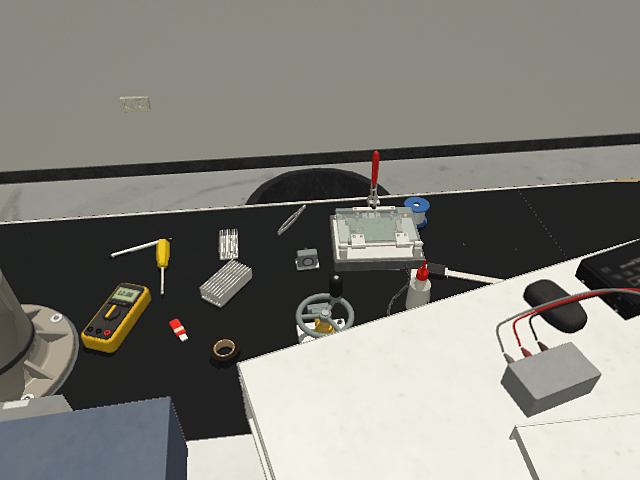

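The scene view shows the wheel at (375,212) with its knob near (356,200), the sensor at (297,282), the large heatsink at (376,318) and the small one at (323,355). In the side view the wheel is at (325,318), the knob at (336,286), the sensor at (307,259), the large heatsink at (226,283) and the small one at (229,243).

```bash
python3 - <<'E'
from h import *
def reg(f,box):
    u0,v0,u1,v1=box; g=np.stack(np.meshgrid(np.arange(u0,u1),np.arange(v0,v1)),-1).reshape(-1,2)
    return cloud(f,g),g
S=load('scene0');D=load('side0')
for nm,f,b in [('small S',S,(290,325,355,380)),('small D',D,(213,224,245,263)),('big S',S,(340,295,412,342)),('big D',D,(195,255,257,310)),('sens S',S,(278,260,316,298)),('sens D',D,(290,242,324,274)),('wheel S',S,(345,182,406,230)),('wheel D',D,(290,268,358,343)),('nozz S',S,(335,225,375,262)),('bottle S',S,(280,160,310,222)),('tweez S',S,(195,318,278,338)),('tape S',S,(418,262,455,298))]:
    p,g=reg(f,b); ok=(p[:,2]>0.006)&(p[:,2]<.2)&(f['z_map'][g[:,1],g[:,0]]>0)
    p=p[ok]
    if len(p)<5: print(nm,'none',len(p));continue
    top=p[p[:,2]>np.percentile(p[:,2],50)] if 'wheel' not in nm else p[(p[:,2]>.078)&(p[:,2]<.092)]
    r=cv2.minAreaRect((top[:,:2]*1000).astype(np.float32))
    print(nm,len(p),'zmax',p[:,2].max().round(4),'top med',np.median(top,0).round(4),'rect',np.round(r[0],1),np.round(r[1],1),round(r[2],1))
    if 'wheel' in nm:
        k=p[p[:,2]>.1]; print('  knob',len(k),k.mean(0).round(4),k[:,2].max().round(4),np.ptp(k,0).round(3))
E
```

```text
small S 1130 zmax 0.0294 top med [0.4236 0.2802 0.0222] rect [423.  257.2] [ 43.6 122. ] 0.8
small D 326 zmax 0.0321 top med [0.4264 0.2756 0.0236] rect [424.9 254.3] [ 40.4 126.4] 0.7
big S 1656 zmax 0.0341 top med [0.4207 0.1487 0.0297] rect [419.8 148.1] [104.6  57.4] 49.7
big D 1309 zmax 0.0356 top med [0.4218 0.1458 0.0298] rect [422.3 146.8] [105.4  56.3] 51.5
sens S 473 zmax 0.042 top med [0.5958 0.2037 0.0371] rect [615.3 210.6] [83.7 37.4] 7.6
sens D 346 zmax 0.0435 top med [0.5989 0.1934 0.0374] rect [599.1 201.9] [43.8 31.1] 4.4
wheel S 1213 zmax 0.1394 top med [ 0.6028 -0.0214  0.0873] rect [604.4 -25.1] [ 99.  109.4] 18.5
  knob 207 [0.6289 0.0208 0.1225] 0.1394 [0.026 0.022 0.039]
wheel D 2564 zmax 0.1574 top med [ 0.6064 -0.0273  0.0883] rect [609.1 -22.4] [105.6  99.4] 13.9
  knob 778 [ 0.6238 -0.0801  0.1426] 0.1574 [0.089 0.171 0.057]
nozz S 783 zmax 0.0816 top med [0.6023 0.0208 0.0317] rect [600.2  23. ] [78.2 49.6] 84.8
bottle S 697 zmax 0.1348 top med [0.7995 0.0531 0.0774] rect [800.1  53.8] [40.7 30.3] 51.1
tweez S 129 zmax 0.0106 top med [0.5769 0.3638 0.008 ] rect [575.8 363.2] [126.   13.7] 53.9
tape S 442 zmax 0.022 top med [ 0.4174 -0.0238  0.0181] rect [419.4 -24.8] [55.1 54.9] 8.8
```

```bash
python3 - <<'E'
from h import *
a=cv2.imread('pics/scene0.png')[170:390,270:420]; b=cv2.imread('pics/side0.png')[215:345,190:370]
a=cv2.resize(a,None,fx=2.7,fy=2.7,interpolation=3); b=cv2.resize(b,None,fx=2.2,fy=2.2,interpolation=3)
o=np.zeros((600,802,3),np.uint8); o[:a.shape[0],:a.shape[1]]=a; o[:b.shape[0],405:405+b.shape[1]]=b[:,:397]
cv2.imwrite('pics/crop1.png',o[:,:800])
E
```

```text
(no output)
```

View pics/crop1.png

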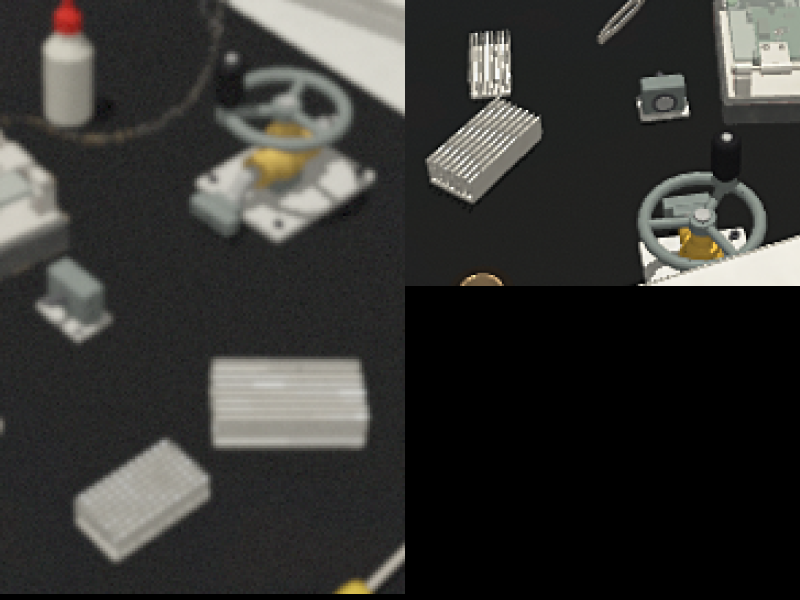

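```bash
python3 - <<'E'
from h import *
from scipy.optimize import least_squares
S=load('scene0');D=load('side0')
def reg(f,b):
    g=np.stack(np.meshgrid(np.arange(b[0],b[2]),np.arange(b[1],b[3])),-1).reshape(-1,2)
    p=cloud(f,g); return p[f['z_map'][g[:,1],g[:,0]]>0]
def rect(p): r=cv2.minAreaRect((p[:,:2]*1000).astype(np.float32)); return np.round(r[0],1),np.round(r[1],1),round(r[2],1)
for nm,f,b in [('S',S,(290,325,355,380)),('D',D,(213,224,245,263))]:
    p=reg(f,b);p=p[(p[:,2]>.012)&(p[:,2]<.03)&(p[:,1]>.225)]; print('small',nm,rect(p))
for nm,f,b in [('S',S,(345,182,406,230)),('D',D,(290,268,358,343))]:
    p=reg(f,b);p=p[(p[:,2]>.078)&(p[:,2]<.094)]
    p=p[(abs(p[:,0]-.607)<.08)&(abs(p[:,1]+.022)<.06)]
    r=np.hypot(*(p[:,:2]-[.606,-.022]).T);q=p[(r>.04)&(r<.062)]
    s=least_squares(lambda a:np.hypot(q[:,0]-a[0],q[:,1]-a[1])-a[2],[.606,-.022,.05],loss='soft_l1',f_scale=.003)
    print('hub',nm,s.x.round(4),len(q))
    k=reg(f,(345,182,406,230) if nm=='S' else (325,270,348,300));k=k[(k[:,2]>.098)&(k[:,2]<.14)];k=k[np.hypot(*(k[:,:2]-[.63,.02]).T)<.05]
    s2=least_squares(lambda a:np.hypot(k[:,0]-a[0],k[:,1]-a[1])-.0125,[.63,.015],loss='soft_l1',f_scale=.002); print('knob',s2.x.round(4),len(k))
for nm,f,b in [('S',S,(278,255,316,298)),('D',D,(290,242,324,274))]:
    p=reg(f,b);t=p[(p[:,2]>.034)&(p[:,2]<.044)&(abs(p[:,0]-.6)<.04)&(abs(p[:,1]-.205)<.04)];print('sensor top',nm,rect(t),len(t),t[:,:2].min(0),t[:,:2].max(0))
    t=p[(p[:,2]>.005)&(p[:,2]<.044)&(abs(p[:,0]-.6)<.04)&(abs(p[:,1]-.205)<.06)];print('  all',rect(t))
p=reg(D,(290,268,358,343));t=p[(p[:,2]>.012)&(p[:,2]<.032)&(abs(p[:,0]-.6)<.05)&(p[:,1]>.03)&(p[:,1]<.09)];print('nozz D',rect(t),len(t))
p=reg(S,(330,225,375,262));t=p[(p[:,2]>.006)&(p[:,2]<.032)&(abs(p[:,0]-.6)<.05)&(p[:,1]>.03)&(p[:,1]<.09)];print('nozz S',rect(t),len(t))
# plate: top at z 8mm
p=reg(S,(330,215,415,265));t=p[(p[:,2]>.004)&(p[:,2]<.012)];print('plate S',rect(t),len(t))
p=reg(D,(400,400,500,470));print('table z',np.median(p,0),'cab',np.median(reg(D,(60,430,150,470)),0))
R=Rq(env.state()['tcp_rot']);print(R.round(3))
E
```

```text
small S (array([422.8, 277.7]), array([44. , 80.6]), 0.1)
small D (array([424.9, 276.8]), array([40.2, 83.8]), 0.1)
hub S [ 0.607  -0.0227  0.0482] 499
knob [0.6349 0.0152] 216
hub D [ 0.6085 -0.0266  0.0476] 668
knob [0.6353 0.0166] 284
sensor top S (array([597. , 199.7]), array([44.1, 21.6]), 2.0) 167 [0.57474526 0.18875887] [0.61891933 0.21108254]
  all (array([596.3, 207.8]), array([50.8, 37.6]), 18.1)
sensor top D (array([599.3, 198. ]), array([43.7, 24.1]), 3.4) 139 [0.57738377 0.18490022] [0.62137867 0.20927856]
  all (array([598. , 204.6]), array([47.9, 42.5]), 5.5)
nozz D (array([606.6,  47.2]), array([44.1, 25.5]), 2.5) 166
nozz S (array([604.8,  46.1]), array([47.2, 31.4]), 3.7) 233
plate S (array([607.8, -17.9]), array([100. , 153.6]), 3.5) 882
table z [ 0.74003129 -0.30787664  0.15305288] cab [ 0.28930256 -0.27305845  0.14853701]
[[ 0.301 -0.     0.954]
 [-0.954  0.001  0.301]
 [-0.001 -1.    -0.   ]]
```

{"name": "drive_tool", "arguments": {"motion": "0 -25 0 -0.12; 0 -25 0 -0.12; 0 -25 0 -0.12; 0 -25 0 -0.12; 0 -25 0 -0.12; 0 -25 0 -0.12; 0 -25 0 -0.12; 0 -25 0 -0.12; 0 -25 0 -0.12; 0 -25 0 -0.12", "hand": -1, "grip_force": 40}}

```text
time: 0.98
tool_pos: [0.203, -0.6434, 0.4494]
tcp_rot: [0.707, -0.707, 0.021, -0.021]
wrist_force: [0.0, 0.0, 0.8]
opening: 0.0853
```

{"name": "drive_tool", "arguments": {"motion": "26 0 30 -0.06; 27 0 30 0; 27 0 30 0; 27 0 30 0; 27 0 30 0; 27 0 30 0; 27 0 30 0; 27 0 30 0; 27 0 30 0; 27 0 30 0"}}

```text
time: 1.82
tool_pos: [0.4763, -0.3449, 0.4485]
tcp_rot: [-0.707, 0.707, -0.002, 0.002]
wrist_force: [0.3, -1.6, 0.2]
opening: 0.085
```

{"name": "drive_tool", "arguments": {"motion": "27 0 30 0; 27 0 30 0; 10 0 39 0; 0 0 41 0; 0 0 41 0; 0 0 41 0; -5 0 41 0; -10 0 40 0; -10 0 40 0; -10 0 40 0"}}

```text
time: 2.65
tool_pos: [0.5054, 0.038, 0.4483]
tcp_rot: [-0.707, 0.707, -0.002, 0.002]
wrist_force: [0.7, 1.3, 0.2]
opening: 0.0853
```

{"name": "drive_tool", "arguments": {"motion": "-13 0 39 0; -13 0 39 0; -13 0 39 0; -13 0 39 0; -13 0 39 0; -14 0 39 0; 0 40 5 0; 0 40 0 0; 0 40 0 0; 0 40 0 0"}}

```text
time: 3.48
tool_pos: [0.4281, 0.2756, 0.2868]
tcp_rot: [-0.707, 0.707, -0.001, 0.002]
wrist_force: [1.6, 0.1, -0.3]
opening: 0.0852
```

```bash
python3 - <<'E'
from h import *
f=grab('wrist'); save(f,'w1.png'); s=f['state'];print(s['tool_pos'])
g=np.stack(np.meshgrid(np.arange(640),np.arange(480)),-1).reshape(-1,2);p=cloud(f,g)
p=p[(f['z_map'].ravel()>0)&(p[:,2]>.013)&(p[:,2]<.032)&(p[:,1]>.228)&(p[:,1]<.335)&(abs(p[:,0]-.424)<.05)]
print(len(p),cv2.minAreaRect((p[:,:2]*1000).astype(np.float32)))
E
```

```text
[0.42811445 0.27561609 0.28679735]
620 ((423.4204406738281, 279.973876953125), (40.38133239746094, 79.49671936035156), 0.2767937481403351)
```

View pics/w1.png

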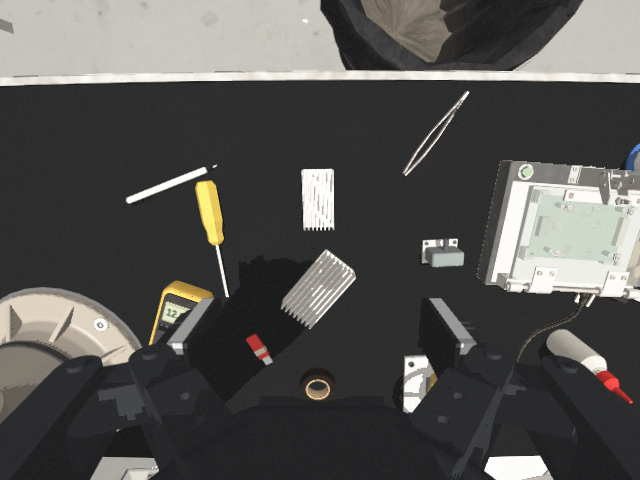

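The wrist view shows the small heatsink at (318,200) with its fins along world y. The 40 × 79 mm fit matches the target, so I descend.

{"name": "drive_tool", "arguments": {"motion": "-5 20 3 0; 0 40 0 0; 0 40 0 0; 0 40 0 0; 0 40 0 0; 0 35 0 0; 0 30 0 0; 0 20 0 0; 0 10 0 0; 0 4 0 0"}}

```text
time: 4.37
tool_pos: [0.4237, 0.2785, 0.0088]
tcp_rot: [-0.707, 0.707, -0.002, 0.001]
wrist_force: [-0.0, -0.7, 0.7]
opening: 0.0854
```

{"name": "drive_tool", "arguments": {"motion": "0 0 0 0; 0 0 0 0; 0 0 0 0; 0 0 0 0; 0 0 0 0; 0 0 0 0; 0 0 0 0; 0 0 0 0; 0 0 0 0; 0 0 0 0", "hand": 1, "grip_force": 40}}

```text
time: 5.2
tool_pos: [0.4236, 0.2786, 0.0094]
tcp_rot: [0.707, -0.707, 0.002, -0.002]
wrist_force: [0.3, 0.3, 0.0]
opening: 0.0002
```

```bash
python3 - <<'E'
from h import *
f=grab('side'); save(f,'d1.png'); f2=grab('scene'); save(f2,'s1.png')
a=cv2.imread('pics/d1.png')[190:310,160:310]; b=cv2.imread('pics/s1.png')[270:400,250:410]
cv2.imwrite('pics/c2.png',np.hstack([cv2.resize(a,(400,400)),cv2.resize(b,(400,400))]))
E
```

```text
(no output)
```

View pics/c2.png

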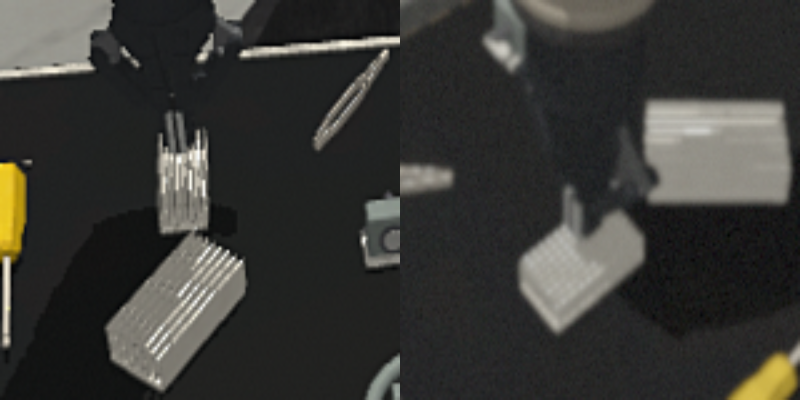

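The crop shows the shut fingers at or over the heatsink's top instead of around it. I'll measure the fingertip height.

```bash
python3 - <<'E'
from h import *
for n,b in (('d1',(200,190,260,265)),('s1',(290,300,360,395))):
    f=load(n); g=np.stack(np.meshgrid(np.arange(b[0],b[2]),np.arange(b[1],b[3])),-1).reshape(-1,2);p=cloud(f,g);c=f['frame'][g[:,1],g[:,0]]
    m=(f['z_map'][g[:,1],g[:,0]]>0)&(np.hypot(p[:,0]-.4236,p[:,1]-.2786)<.06)
    for z0,z1 in((.012,.03),(.03,.036),(.036,.05),(.05,.07)):
        q=p[m&(p[:,2]>z0)&(p[:,2]<z1)]
        if len(q): print(n,z0,len(q),q.min(0).round(4),q.max(0).round(4),q.mean(0).round(4))
    h=p[m&(p[:,2]>.012)&(p[:,2]<.03)&(p[:,1]>.228)]; print(cv2.minAreaRect((h[:,:2]*1000).astype(np.float32)))
f=grab('wrist'); save(f,'w2.png')
p=cv2.imread('pics/w2.png'); cv2.imwrite('pics/w2c.png',p[150:480,100:560])
E
```

```text
d1 0.012 187 [0.4044 0.2357 0.0126] [0.4451 0.3148 0.0276] [0.4253 0.2696 0.0202]
d1 0.036 12 [0.4116 0.2653 0.0448] [0.4363 0.2725 0.0499] [0.4249 0.2687 0.0478]
d1 0.05 86 [0.4107 0.2635 0.0503] [0.4377 0.2813 0.0697] [0.4249 0.2692 0.0601]
((424.4067687988281, 275.027587890625), (40.63258743286133, 79.05998229980469), 0.6346578001976013)
s1 0.012 825 [0.4007 0.237  0.012 ] [0.4435 0.3183 0.0273] [0.4186 0.2834 0.0199]
s1 0.036 21 [0.4105 0.2746 0.0427] [0.4272 0.2893 0.05  ] [0.4185 0.2863 0.0469]
s1 0.05 103 [0.4078 0.2721 0.0503] [0.4359 0.2901 0.0697] [0.4169 0.2845 0.06  ]
((422.396728515625, 277.6632080078125), (42.74972915649414, 81.31327819824219), 0.4424470067024231)
```

View pics/w2c.png

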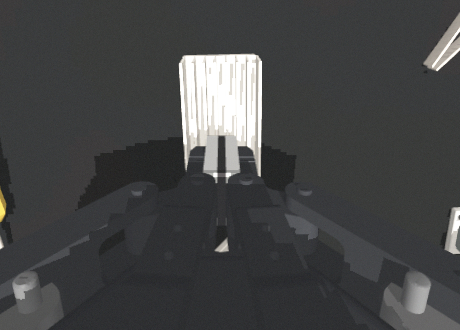

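```bash
python3 - <<'E'
from h import *
f=load('w2'); g=np.stack(np.meshgrid(np.arange(640),np.arange(480)),-1).reshape(-1,2);p=cloud(f,g);z=f['z_map'].ravel()
for n,u0,v0,u1,v1 in(('top',290,210,350,270),('pad',306,288,318,305),('pad2',323,288,335,305),('bench',400,170,470,240)):
    m=(g[:,0]>=u0)&(g[:,0]<u1)&(g[:,1]>=v0)&(g[:,1]<v1)&(z>0);print(n,m.sum(),np.median(p[m],0).round(4) if m.sum() else '',p[m].min(0).round(4),p[m].max(0).round(4))
f=load('w1');p=cloud(f,g);z=f['z_map'].ravel()
for n,u0,v0,u1,v1 in(('bench',380,190,400,230),('top',305,175,332,225)):
    m=(g[:,0]>=u0)&(g[:,0]<u1)&(g[:,1]>=v0)&(g[:,1]<v1)&(z>0);print(n,m.sum(),np.median(p[m],0).round(4))
print(env.state()['tool_pos'],env.state()['q'], env.state()['opening'])
for n in('s1','d1'):
    f=load(n)
    for h in(.009,.024,.044):
        c=np.array(f['R'])@[.4236,.2786,h]+np.array(f['t']);x=c[:2]/c[2];x=x*(1+f['k1']*x@x);print(n,h,x*[f['fx'],f['fy']]+[f['cx'],f['cy']])
E
```

```text
top 3583 [0.4223 0.302  0.0065] [0.4053 0.2819 0.004 ] [0.4377 0.3198 0.027 ]
pad 203 [0.4193 0.2903 0.0586] [0.4153 0.2767 0.0244] [0.4217 0.291  0.0678]
pad2 203 [0.4264 0.2902 0.0589] [0.4241 0.2894 0.0494] [0.429  0.2908 0.0669]
bench 4873 [0.4871 0.3185 0.0006] [ 0.4664  0.2981 -0.0014] [0.509  0.3377 0.0031]
bench 798 [0.524  0.2624 0.0006]
top 1348 [0.4235 0.2785 0.0064]
[0.4235592  0.27863476 0.00941241] [-0.13262739  0.51105717 -0.70056416  2.09237263  0.50517479  0.70938493
 -1.16910674] 0.00015425390166405635
s1 0.009 [321.56027731 355.44534912]
s1 0.024 [321.62172549 350.19397273]
s1 0.044 [321.70593401 343.00351751]
d1 0.009 [228.49806215 244.22894988]
d1 0.024 [227.74034905 239.34413803]
d1 0.044 [226.70939661 232.70061181]
```

{"name": "drive_tool", "arguments": {"motion": "0 0 0 0; 0 0 0 0; 0 0 0 0; 0 0 0 0; 0 0 0 0; 0 0 0 0; 0 0 0 0; 0 0 0 0; 0 0 0 0; 0 0 0 0", "hand": -1}}

```text
time: 6.18
tool_pos: [0.4236, 0.2786, 0.0095]
tcp_rot: [0.707, -0.707, 0.002, -0.002]
wrist_force: [0.2, -0.0, 0.3]
opening: 0.0852
```

```bash
python3 - <<'E'
from h import *
f=grab('side'); save(f,'d2.png'); f2=grab('scene'); save(f2,'s2.png')
for n,b in (('d2',(180,170,280,265)),('s2',(270,280,380,395))):
    f=load(n); g=np.stack(np.meshgrid(np.arange(b[0],b[2]),np.arange(b[1],b[3])),-1).reshape(-1,2);p=cloud(f,g)
    m=(f['z_map'][g[:,1],g[:,0]]>0)&(abs(p[:,1]-.2786)<.025)&(abs(p[:,0]-.4236)>.026)&(abs(p[:,0]-.4236)<.065)&(p[:,2]>.004)
    for s in(-1,1):
        q=p[m&(np.sign(p[:,0]-.4236)==s)]
        if len(q): print(n,s,len(q),np.sort(q[:,2])[:12].round(4),q.min(0),q.max(0))
a=cv2.imread('pics/d2.png')[180:280,170:290]; b=cv2.imread('pics/s2.png')[270:400,250:410]
cv2.imwrite('pics/c3.png',np.hstack([cv2.resize(a,(400,400)),cv2.resize(b,(400,400))]))
E
```

```text
d2 -1 554 [0.056  0.0572 0.059  0.0594 0.0604 0.0614 0.0616 0.0619 0.0619 0.062
 0.0628 0.0632] [0.35861665 0.25374634 0.05596927] [0.39755498 0.29257846 0.21611213]
d2 1 597 [0.057  0.0599 0.0599 0.0606 0.0614 0.0615 0.0618 0.062  0.063  0.0632
 0.0634 0.0637] [0.44964773 0.25372332 0.05695152] [0.48855769 0.29217858 0.21751454]
s2 -1 1358 [0.0572 0.0574 0.0578 0.0584 0.0592 0.0593 0.0597 0.0607 0.0609 0.0611
 0.0612 0.0632] [0.3586608  0.25404155 0.05722116] [0.39756608 0.30359045 0.24099022]
s2 1 402 [0.0544 0.0548 0.0553 0.0557 0.0563 0.0563 0.0565 0.0565 0.0565 0.0571
 0.0575 0.0581] [0.4506323  0.26614029 0.05436243] [0.48854874 0.29592262 0.15887687]
```

View pics/c3.png

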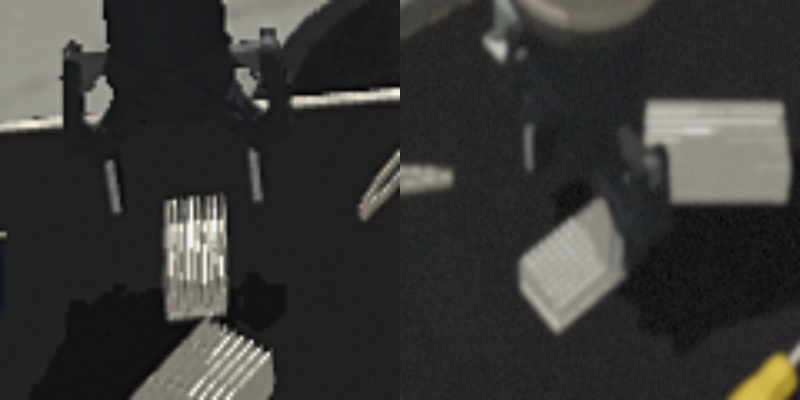

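The depth points put the open fingertips at z≈0.056 and the shut tips at ≈0.044, while the reported TCP is 0.0095. The wrist view also places the bench at 0, so the real tips end about 35 mm short of the reported TCP. I'll allow for that and go 42 mm lower, watching the force.

{"name": "drive_tool", "arguments": {"motion": "0 8 0 0; 0 8 0 0; 0 6 0 0; 0 5 0 0; 0 5 0 0; 0 4 0 0; 0 3 0 0; 0 3 0 0; 0 0 0 0; 0 0 0 0"}}

```text
time: 7.12
tool_pos: [0.4236, 0.2787, -0.0326]
tcp_rot: [-0.707, 0.707, -0.002, 0.002]
wrist_force: [-0.3, 1.1, -0.1]
opening: 0.0855
```

{"name": "drive_tool", "arguments": {"motion": "0 0 0 0; 0 0 0 0; 0 0 0 0; 0 0 0 0; 0 0 0 0; 0 0 0 0; 0 0 0 0; 0 0 0 0; 0 0 0 0; 0 0 0 0", "hand": 1, "grip_force": 40}}

```text
time: 7.95
tool_pos: [0.4238, 0.2787, -0.0322]
tcp_rot: [0.707, -0.707, 0.002, -0.002]
wrist_force: [-0.7, -1.3, 7.3]
opening: 0.0402
```

{"name": "drive_tool", "arguments": {"motion": "0 -6 0 0; 0 -12 0 0; 0 -20 0 0; 0 -30 0 0; 0 -30 0 0; 5 -12 -4 0; 15 0 -13 -0.05; 20 0 -18 0; 22 0 -19 0; 22 0 -19 0"}}

```text
time: 8.78
tool_pos: [0.5108, 0.2076, 0.0787]
tcp_rot: [0.707, -0.707, -0.016, 0.016]
wrist_force: [-0.1, 0.5, -2.1]
opening: 0.0404
```

{"name": "drive_tool", "arguments": {"motion": "22 0 -19 0; 22 0 -19 0; 20 0 -18 0; 16 0 -13 0; 8 0 -7 0; 3 0 -3 0; 0 0 0 0; 0 0 0 0; 0 0 0 0; 0 0 0 0"}}

```text
time: 9.62
tool_pos: [0.6036, 0.1347, 0.0777]
tcp_rot: [0.707, -0.707, -0.016, 0.017]
wrist_force: [-0.1, 0.1, -1.7]
opening: 0.0404
```

```bash
python3 - <<'E'
from h import *
from h import grab as G
f=G('wrist'); save(f,'w3.png');d=G('side');save(d,'d3.png');s=G('scene');save(s,'s3.png'); R=Rq(f['state']['tcp_rot']);print(f['state']['tool_pos'],np.degrees(np.arctan2(R[1,0],R[0,0])))
g=np.stack(np.meshgrid(np.arange(640),np.arange(480)),-1).reshape(-1,2)
def rect(q): return [np.round(x,1) for x in cv2.minAreaRect((q[:,:2]*1000).astype(np.float32))] if len(q)>5 else None
for n,F in(('w',f),('d',d),('s',s)):
    p=cloud(F,g);ok=F['z_map'].ravel()>0
    q=p[ok&(p[:,2]>.034)&(p[:,2]<.044)&(abs(p[:,0]-.6)<.035)&(abs(p[:,1]-.2)<.03)];print(n,'sensor',len(q),rect(q))
    q=p[ok&(p[:,2]>.012)&(p[:,2]<.034)&(abs(p[:,0]-.605)<.035)&(p[:,1]>.035)&(p[:,1]<.08)];print(n,'nozzle',len(q),rect(q))
    q=p[ok&(p[:,2]>.085)&(p[:,2]<.130)&(abs(p[:,0]-.605)<.035)&(abs(p[:,1]-.125)<.06)];print(n,'held',len(q),rect(q), q.min(0).round(4),q.max(0).round(4))
E
```

```text
[0.60362269 0.13472055 0.07771009] 2.673831455794785
w sensor 2195 [array([598.9, 201.2]), array([44.3, 19.6]), np.float64(3.7)]
w nozzle 0 None
w held 11775 [array([603.7, 135.3]), array([66.6, 81.1]), np.float64(3.5)] [0.57   0.0944 0.1098] [0.6366 0.1768 0.13  ]
d sensor 42 [array([583.5, 197.2]), array([12.5, 20.4]), np.float64(2.6)]
d nozzle 157 [array([606.1,  47.8]), array([25.5, 43.5]), np.float64(89.4)]
d held 512 [array([604.1, 130. ]), array([63.6, 84.9]), np.float64(22.3)] [0.5702 0.09   0.1084] [0.6381 0.1755 0.13  ]
s sensor 160 [array([597.1, 199.9]), array([45.1, 20.7]), np.float64(1.6)]
s nozzle 203 [array([605.1,  48.8]), array([46.3, 26.8]), np.float64(7.1)]
s held 376 [array([603.6, 134.6]), array([66.7, 82.6]), np.float64(1.8)] [0.5702 0.0928 0.1083] [0.6367 0.1762 0.13  ]
```

View pics/w3.png

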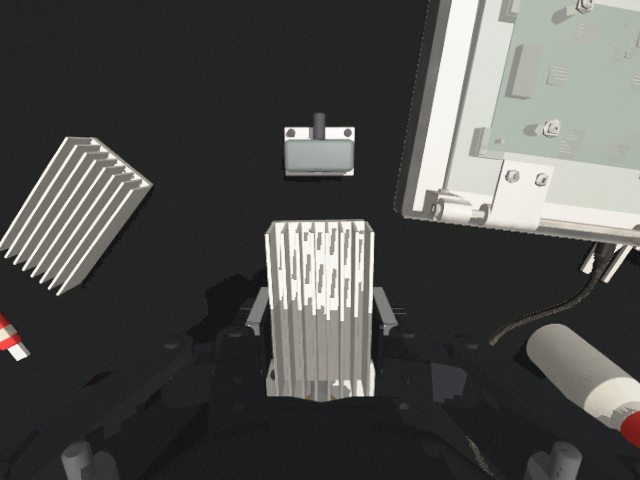

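The wrist view shows the heatsink at (320,310) held square, in line with the sensor at (319,155). I'll correct by −2/−10 mm and lower it.

{"name": "drive_tool", "arguments": {"motion": "-2 10 -5 0; 0 20 -5 0; 0 22 0 0; 0 20 0 0; 0 14 0 0; 0 9 0 0; 0 6 0 0; 0 4 0 0; 0 2 0 0; 0 1 0 0"}}

```text
time: 10.6
tool_pos: [0.6032, 0.1237, -0.0302]
tcp_rot: [0.707, -0.707, -0.016, 0.016]
wrist_force: [-0.0, 0.4, -2.2]
opening: 0.0407
```

{"name": "drive_tool", "arguments": {"motion": "0 0.5 0 0; 0 0.5 0 0; 0 0 0 0; 0 0 0 0; 0 0 0 0; 0 0 0 0; 0 0 0 0; 0 0 0 0; 0 0 0 0; 0 0 0 0"}}

```text
time: 11.43
tool_pos: [0.6029, 0.1236, -0.0316]
tcp_rot: [0.707, -0.707, -0.016, 0.016]
wrist_force: [0.8, -0.4, -2.4]
opening: 0.0406
```

{"name": "drive_tool", "arguments": {"motion": "0 0.3 0 0; 0 0.3 0 0; 0 0.3 0 0; 0 0.3 0 0; 0 0 0 0; 0 0 0 0; 0 0 0 0; 0 0 0 0; 0 0 0 0; 0 0 0 0"}}

```text
time: 12.27
tool_pos: [0.6029, 0.1236, -0.0321]
tcp_rot: [-0.707, 0.707, 0.016, -0.016]
wrist_force: [-5.3, -2.1, 10.6]
opening: 0.0404
```

Contact is firm, so I release and then raise.

{"name": "drive_tool", "arguments": {"motion": "0 0 0 0; 0 0 0 0; 0 0 0 0; 0 0 0 0; 0 0 0 0; 0 0 0 0; 0 0 0 0; 0 0 0 0; 0 0 0 0; 0 0 0 0", "hand": -1}}

```text
time: 13.1
tool_pos: [0.6029, 0.1236, -0.0328]
tcp_rot: [0.707, -0.707, -0.016, 0.016]
wrist_force: [-1.2, -0.1, -0.7]
opening: 0.0856
```

{"name": "drive_tool", "arguments": {"motion": "0 -5 0 0; 0 -15 0 0; 0 -25 0 0; 0 -35 0 0; 0 -40 0 0; 0 -40 0 0; 0 -40 0 0; 0 -30 0 0; 0 0 0 0; 0 0 0 0"}}

```text
time: 13.93
tool_pos: [0.6036, 0.1239, 0.2004]
tcp_rot: [0.707, -0.707, -0.017, 0.014]
wrist_force: [0.2, -0.0, -0.4]
opening: 0.0852
```

```bash
python3 - <<'E'
from h import *
from scipy.optimize import least_squares
g=np.stack(np.meshgrid(np.arange(640),np.arange(480)),-1).reshape(-1,2)
def rect(q): return [np.round(x,1) for x in cv2.minAreaRect((q[:,:2]*1000).astype(np.float32))] if len(q)>5 else None
print(env.state()['tool_pos'])
for n in('wrist','side','scene'):
    F=grab(n);save(F,n[0]+'4.png');p=cloud(F,g);ok=F['z_map'].ravel()>0
    m=ok&(p[:,2]>.034)&(p[:,2]<.044)&(abs(p[:,0]-.6)<.035)&(abs(p[:,1]-.2)<.03);print(n,'sensor',m.sum(),rect(p[m]))
    m=ok&(p[:,2]>.012)&(p[:,2]<.034)&(abs(p[:,0]-.605)<.035)&(p[:,1]>.035)&(p[:,1]<.075);print(' nozzle',m.sum(),rect(p[m]))
    m=ok&(p[:,2]>.012)&(p[:,2]<.030)&(abs(p[:,0]-.605)<.035)&(abs(p[:,1]-.125)<.05)
    print(' sink',m.sum(),rect(p[m]),p[m].max(0).round(4))
    k=p[ok&(p[:,2]>.098)&(p[:,2]<.14)&(np.hypot(p[:,0]-.635,p[:,1]-.016)<.025)]
    if len(k)>20:
        s2=least_squares(lambda a:np.hypot(k[:,0]-a[0],k[:,1]-a[1])-.0125,[.635,.016],loss='soft_l1',f_scale=.002); print(' knob',s2.x.round(4),len(k),k[:,2].max())
E
```

```text
[0.6036387  0.12390727 0.20043452]
wrist sensor 928 [array([599., 201.]), array([44.1, 18.9]), np.float64(2.5)]
 nozzle 826 [array([606.2,  48.6]), array([43.7, 27. ]), np.float64(2.4)]
 sink 951 [array([602.9, 124.3]), array([40.6, 80.3]), np.float64(3.8)] [0.6255 0.1656 0.0271]
 knob [0.6351 0.0163] 1100 0.13993046349914723
side sensor 141 [array([599.7, 197.9]), array([43.1, 24.5]), np.float64(7.1)]
 nozzle 159 [array([606.7,  49.1]), array([43.8, 24.5]), np.float64(9.4)]
 sink 321 [array([603. , 123.9]), array([41. , 81.3]), np.float64(3.9)] [0.6254 0.1658 0.0269]
 knob [0.6355 0.0167] 280 0.13971162451725383
scene sensor 166 [array([597.5, 199.6]), array([45.1, 21.6]), np.float64(1.8)]
 nozzle 200 [array([604.8,  48.7]), array([45.9, 26.4]), np.float64(1.1)]
 sink 631 [array([601.6, 122.9]), array([44.6, 83.6]), np.float64(4.7)] [0.6253 0.165  0.028 ]
 knob [0.6352 0.015 ] 213 0.13935417119197757
```

View pics/w4.png

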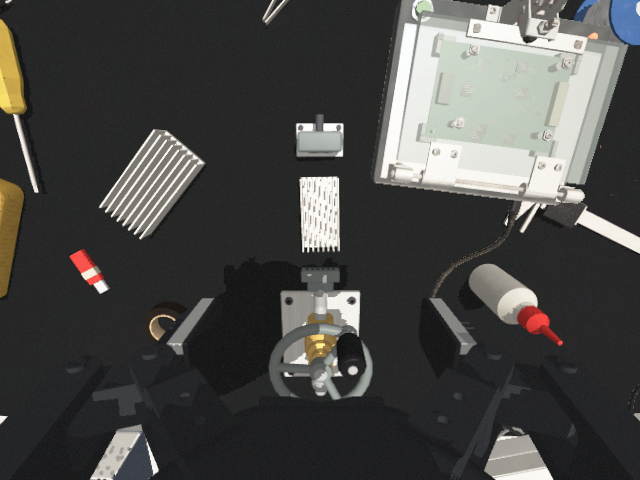

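The heatsink measures (0.603, 0.124) against the midpoint (0.602, 0.125), about 1.3° off the line; the wrist view shows it at (320,214) between the sensor (320,140) and the nozzle (320,277). The knob is at (350,352). I'll check table clearance and go over the knob.

{"name": "drive_tool", "arguments": {"motion": "3 0 -8 0; 3 0 -13 0; 4 0 -15 0; 4 0 -16 0; 4 0 -16 0; 3 0 -15 0; 3 0 -13 0; 2 0 -8 0; 1 0 -5 0; 0 0 0 0"}}

```text
time: 14.92
tool_pos: [0.6349, 0.0147, 0.197]
tcp_rot: [-0.707, 0.707, 0.015, -0.016]
wrist_force: [-0.5, -0.0, -0.3]
opening: 0.0855
```

```bash
python3 - <<'E'
from h import *
s=env.state();print(s['tool_pos'])
g=np.stack(np.meshgrid(np.arange(640),np.arange(480)),-1).reshape(-1,2)
d=grab('side');c=grab('scene')
for n,F in(('d',d),('c',c)):
    p=cloud(F,g);ok=F['z_map'].ravel()>0
    t=p[ok&(abs(p[:,2]-.153)<.008)&(p[:,0]>.5)&(p[:,0]<.75)&(p[:,1]<-.08)]
    for x in(.55,.6,.65,.7):
        q=t[abs(t[:,0]-x)<.015]; print(n,'table edge',x,len(q),q[:,1].max() if len(q) else '')
    q=p[ok&(abs(p[:,0]-.635)<.1)&(abs(p[:,1]-.016)<.1)&(p[:,2]>.2)]
    for z in np.arange(.22,.42,.02):
        r=q[abs(q[:,2]-z)<.01]
        if len(r)>5: print(n,z.round(2),np.percentile(r,[1,99],axis=0)[:,:2].round(3).tolist())
E
```

```text
[0.6349176  0.0146817  0.19701494]
d table edge 0.55 2965 -0.1345155662746798
d table edge 0.6 3150 -0.1215982315954226
d table edge 0.65 3324 -0.10815328086537235
d table edge 0.7 3500 -0.09510038368764151
d 0.24 [[0.586, 0.001], [0.688, 0.021]]
d 0.26 [[0.579, -0.0], [0.691, 0.026]]
d 0.28 [[0.572, -0.001], [0.7, 0.021]]
d 0.3 [[0.562, -0.005], [0.708, 0.027]]
d 0.32 [[0.564, -0.006], [0.705, 0.024]]
d 0.34 [[0.566, -0.006], [0.702, 0.025]]
d 0.36 [[0.598, -0.024], [0.67, 0.014]]
d 0.38 [[0.598, -0.025], [0.669, 0.012]]
d 0.4 [[0.598, -0.024], [0.669, 0.012]]
c table edge 0.55 1028 -0.13269354272165546
c table edge 0.6 1072 -0.11729767338547747
c table edge 0.65 1036 -0.10564836419258539
c table edge 0.7 907 -0.09242084766276004
c 0.24 [[0.578, 0.005], [0.682, 0.028]]
c 0.26 [[0.576, 0.005], [0.688, 0.029]]
c 0.28 [[0.566, 0.005], [0.699, 0.03]]
c 0.3 [[0.559, -0.0], [0.706, 0.034]]
c 0.32 [[0.561, -0.001], [0.703, 0.035]]
c 0.34 [[0.563, -0.001], [0.698, 0.035]]
c 0.36 [[0.594, -0.006], [0.65, 0.053]]
c 0.38 [[0.594, -0.004], [0.651, 0.053]]
c 0.4 [[0.595, -0.006], [0.657, 0.053]]
```

{"name": "drive_tool", "arguments": {"motion": "0 10 1.5 0; 0 18 0 0; 0 20 0 0; 0 20 0 0; 0 20 0 0; 0 16 0 0; 0 12 0 0; 0 7 0 0; 0 3 0 0; 0 0 0 0"}}

```text
time: 15.85
tool_pos: [0.6345, 0.0178, 0.0709]
tcp_rot: [0.707, -0.707, -0.016, 0.016]
wrist_force: [-0.7, -0.3, 0.6]
opening: 0.0857
```

{"name": "drive_tool", "arguments": {"motion": "0 0 0 0; 0 0 0 0; 0 0 0 0; 0 0 0 0; 0 0 0 0; 0 0 0 0; 0 0 0 0; 0 0 0 0; 0 0 0 0; 0 0 0 0", "hand": 1, "grip_force": 40}}

```text
time: 16.68
tool_pos: [0.635, 0.0174, 0.0717]
tcp_rot: [-0.707, 0.707, 0.016, -0.016]
wrist_force: [-0.6, -0.8, 5.8]
opening: 0.0235
```

```bash
python3 - <<'E'
from h import *
print(env.state())
P=np.array([.6352,.0162]); hub=np.array([.6088,-.0249]); th=np.radians(2.4)
R=Rq(env.state()['tcp_rot']);h=np.arctan2(R[1,0],R[0,0]);print('heading',h)
a=np.arctan2(*(P-hub)[::-1]);print('angle',a,'joint',a-th+2*np.pi)
def rows(a0,a1,n,r=.048):
    t=np.linspace(a0,a1,n+1);xy=np.c_[np.cos(t),np.sin(t)]*r*1000;d=np.diff(xy,axis=0)
    return '; '.join(f"{dx*np.cos(h)+dy*np.sin(h):.1f} 0 {-dx*np.sin(h)+dy*np.cos(h):.1f} 0" for dx,dy in d)
print(rows(a,a-2,10))
E
```

```text
{'time': 16.6833, 'q': array([ 0.36901141,  0.58319316, -0.67320614,  1.77147609,  0.43888634,
        0.94127844, -0.44287153]), 'joint_vel': array([ 1.29616856e-03, -2.92708594e-05, -3.66256048e-04,  3.93243378e-04,
        7.82241247e-04, -1.73588923e-03, -1.01109939e-03]), 'joint_torque': array([-1.69562409e-01, -9.21047401e+01, -1.44290257e+01, -3.63905275e+01,
        8.50695278e-02, -3.87889696e-01,  2.62621419e-03]), 'tool_pos': array([0.63495253, 0.01742106, 0.07172843]), 'tcp_rot': array([-0.70692699,  0.70693107,  0.0160798 , -0.01562483]), 'wrist_force': array([-0.5703823 , -0.76721134,  5.84260063]), 'torque': array([-0.09795007,  0.26052903,  0.03377865]), 'opening': 0.023512718533912267}
heading 0.044840873301659055
angle 0.9998278506345587 joint 7.241125255766281
7.2 0 -6.3 0; 5.8 0 -7.6 0; 4.2 0 -8.6 0; 2.4 0 -9.3 0; 0.5 0 -9.6 0; -1.4 0 -9.5 0; -3.2 0 -9.0 0; -5.0 0 -8.2 0; -6.5 0 -7.0 0; -7.8 0 -5.6 0
```

The knob is held, opening 23.5 mm. I start clockwise (joint estimate 7.24 rad).

{"name": "drive_tool", "arguments": {"motion": "7.2 0 -6.3 0; 5.8 0 -7.6 0; 4.2 0 -8.6 0; 2.4 0 -9.3 0; 0.5 0 -9.6 0; -1.4 0 -9.5 0; -3.2 0 -9.0 0; -5.0 0 -8.2 0; -6.5 0 -7.0 0; -7.8 0 -5.6 0"}}

```text
time: 17.52
tool_pos: [0.6353, -0.0644, 0.0717]
tcp_rot: [-0.707, 0.707, 0.016, -0.015]
wrist_force: [3.6, 2.6, 5.7]
opening: 0.0237
```

```bash
cat >> h.py <<'E'
hub=np.array([.6088,-.0249])
def rows(a0,a1,n=10,r=.048):
    t=np.linspace(a0,a1,n+1);d=np.diff(np.c_[np.cos(t),np.sin(t)]*r*1000,axis=0)
    return '; '.join(f"{x:.1f} 0 {z:.1f} 0" for x,z in d)
def ang():
    s=env.state();R=Rq(s['tcp_rot']);h=np.arctan2(R[1,0],R[0,0]);v=np.array(s['tool_pos'])[:2]-hub
    print('phi',(np.arctan2(v[1],v[0])-h)%(2*np.pi),'r',np.hypot(*v),'F',s['wrist_force'],s['opening'],h,s['tool_pos'])
E
python3 - <<'E'
from h import *
ang()
p=.955
for a,b in((p-2,p-4),(p-4,p-6),(p-6,p-2*np.pi)): print(rows(a,b))
E
```

```text
phi 5.259098974417186 r 0.04756280959165377 F [3.55120841 2.57467271 5.7259123 ] 0.023710282236660805 0.04425616176849555 [ 0.63530027 -0.06439629  0.07174788]
-8.7 0 -4.0 0; -9.3 0 -2.1 0; -9.6 0 -0.2 0; -9.4 0 1.7 0; -8.9 0 3.5 0; -8.0 0 5.2 0; -6.9 0 6.7 0; -5.4 0 7.9 0; -3.7 0 8.8 0; -1.9 0 9.4 0
0.0 0 9.6 0; 1.9 0 9.4 0; 3.8 0 8.8 0; 5.4 0 7.9 0; 6.9 0 6.7 0; 8.1 0 5.2 0; 8.9 0 3.4 0; 9.5 0 1.6 0; 9.6 0 -0.3 0; 9.3 0 -2.2 0
1.3 0 -0.5 0; 1.3 0 -0.5 0; 1.3 0 -0.5 0; 1.2 0 -0.6 0; 1.2 0 -0.6 0; 1.2 0 -0.6 0; 1.2 0 -0.7 0; 1.2 0 -0.7 0; 1.1 0 -0.7 0; 1.1 0 -0.8 0
```

{"name": "drive_tool", "arguments": {"motion": "-8.7 0 -4.0 0; -9.3 0 -2.1 0; -9.6 0 -0.2 0; -9.4 0 1.7 0; -8.9 0 3.5 0; -8.0 0 5.2 0; -6.9 0 6.7 0; -5.4 0 7.9 0; -3.7 0 8.8 0; -1.9 0 9.4 0"}}

```text
time: 18.35
tool_pos: [0.5621, -0.03, 0.0718]
tcp_rot: [-0.707, 0.707, 0.017, -0.015]
wrist_force: [13.5, -1.0, -2.1]
opening: 0.0241
```

{"name": "drive_tool", "arguments": {"motion": "0.0 0 9.6 0; 1.9 0 9.4 0; 3.8 0 8.8 0; 5.4 0 7.9 0; 6.9 0 6.7 0; 8.1 0 5.2 0; 8.9 0 3.4 0; 9.5 0 1.6 0; 9.6 0 -0.3 0; 9.3 0 -2.2 0"}}

```text
time: 19.18
tool_pos: [0.6221, 0.0229, 0.0716]
tcp_rot: [-0.707, 0.707, 0.016, -0.016]
wrist_force: [-2.7, -1.5, 11.4]
opening: 0.0236
```

```bash
python3 - <<'E'
from h import *
ang(); p=.955
print(rows(p-6,-2*np.pi,10));print(rows(p-6,-2*np.pi+.15,10)); print(rows(.15,-.15,10))
E
```

```text
phi 1.254323817283365 r 0.04961774466009975 F [-2.73592496 -1.45470915 11.39947977] 0.023570871825986443 0.045101056023048675 [0.62210018 0.02290194 0.07162451]
5.5 0 -2.3 0; 5.2 0 -2.9 0; 4.8 0 -3.6 0; 4.3 0 -4.1 0; 3.7 0 -4.6 0; 3.1 0 -5.0 0; 2.5 0 -5.4 0; 1.8 0 -5.7 0; 1.1 0 -5.8 0; 0.4 0 -5.9 0
4.8 0 -2.0 0; 4.6 0 -2.5 0; 4.3 0 -3.0 0; 3.9 0 -3.4 0; 3.6 0 -3.8 0; 3.1 0 -4.2 0; 2.6 0 -4.5 0; 2.1 0 -4.8 0; 1.6 0 -5.0 0; 1.1 0 -5.1 0
0.2 0 -1.4 0; 0.2 0 -1.4 0; 0.1 0 -1.4 0; 0.1 0 -1.4 0; 0.0 0 -1.4 0; -0.0 0 -1.4 0; -0.1 0 -1.4 0; -0.1 0 -1.4 0; -0.2 0 -1.4 0; -0.2 0 -1.4 0
```

{"name": "drive_tool", "arguments": {"motion": "4.8 0 -2.0 0; 4.6 0 -2.5 0; 4.3 0 -3.0 0; 3.9 0 -3.4 0; 3.6 0 -3.8 0; 3.1 0 -4.2 0; 2.6 0 -4.5 0; 2.1 0 -4.8 0; 1.6 0 -5.0 0; 1.1 0 -5.1 0"}}

```text
time: 20.02
tool_pos: [0.6566, -0.0128, 0.0718]
tcp_rot: [0.707, -0.706, -0.017, 0.015]
wrist_force: [7.3, 4.2, 2.3]
opening: 0.024
```

{"name": "drive_tool", "arguments": {"motion": "0.2 0 -1.4 0; 0.2 0 -1.4 0; 0.1 0 -1.4 0; 0 0 -1.4 0; 0 0 -1.4 0; 0 0 0 0; 0 0 0 0; 0 0 0 0; 0 0 0 0; 0 0 0 0"}}

```text
time: 20.85
tool_pos: [0.6577, -0.0206, 0.0718]
tcp_rot: [0.707, -0.707, -0.017, 0.015]
wrist_force: [9.9, 2.1, 2.5]
opening: 0.0233
```

```bash
python3 - <<'E'
from h import *
ang()
E
```

```text
phi 0.04301382750251772 r 0.049105969652955626 F [9.87988007 2.13792471 2.48560376] 0.02327663928325344 0.04492904343898071 [ 0.6577162  -0.02058704  0.07183081]
```

Not at the stop yet; I push slowly on.

{"name": "drive_tool", "arguments": {"motion": "0 0 -1 0; 0 0 -1 0; 0 0 -1 0; 0 0 0 0; 0 0 0 0; 0 0 0 0; 0 0 0 0; 0 0 0 0; 0 0 0 0; 0 0 0 0"}}

```text
time: 21.68
tool_pos: [0.6578, -0.0215, 0.0719]
tcp_rot: [0.708, -0.706, -0.018, 0.015]
wrist_force: [9.1, 10.1, 0.7]
opening: 0.0235
```

{"name": "drive_tool", "arguments": {"motion": "0 0 -1 0; 0 0 -1 0; 0 0 -1 0; 0 0 0 0; 0 0 0 0; 0 0 0 0; 0 0 0 0; 0 0 0 0; 0 0 0 0; 0 0 0 0"}}

```text
time: 22.52
tool_pos: [0.6578, -0.0217, 0.0719]
tcp_rot: [0.709, -0.705, -0.018, 0.016]
wrist_force: [8.9, 19.8, -1.0]
opening: 0.0239
```

The stop is reached: the knob stays at y≈−0.0216 while the force grows to 20 N. I unload now.

{"name": "drive_tool", "arguments": {"motion": "0 0 1.5 0; 0 0 1.5 0; 0 0 1 0; 1 0 1 0; 0 0 0 0; 0 0 0 0; 0 0 0 0; 0 0 0 0; 0 0 0 0; 0 0 0 0"}}

```text
time: 23.35
tool_pos: [0.6578, -0.0214, 0.0717]
tcp_rot: [0.707, -0.707, -0.016, 0.016]
wrist_force: [3.5, 2.8, 5.6]
opening: 0.0236
```

```bash
python3 - <<'E'
from h import *
ang()
T=2*np.pi/3
for i in range(3): print(rows(i*T,(i+1)*T))
E
```

```text
phi 0.02717319226311502 r 0.04914998657002356 F [3.52850127 2.82370415 5.60003348] 0.023569564374436802 0.04507118424030628 [ 0.65782178 -0.02135228  0.07172853]
-1.0 0 10.0 0; -3.1 0 9.5 0; -5.0 0 8.7 0; -6.7 0 7.5 0; -8.1 0 5.9 0; -9.2 0 4.1 0; -9.8 0 2.1 0; -10.0 0 0.0 0; -9.8 0 -2.1 0; -9.2 0 -4.1 0
-8.1 0 -5.9 0; -6.7 0 -7.5 0; -5.0 0 -8.7 0; -3.1 0 -9.5 0; -1.0 0 -10.0 0; 1.0 0 -10.0 0; 3.1 0 -9.5 0; 5.0 0 -8.7 0; 6.7 0 -7.5 0; 8.1 0 -5.9 0
9.2 0 -4.1 0; 9.8 0 -2.1 0; 10.0 0 -0.0 0; 9.8 0 2.1 0; 9.2 0 4.1 0; 8.1 0 5.9 0; 6.7 0 7.5 0; 5.0 0 8.7 0; 3.1 0 9.5 0; 1.0 0 10.0 0
```

{"name": "drive_tool", "arguments": {"motion": "-1.0 0 10.0 0; -3.1 0 9.5 0; -5.0 0 8.7 0; -6.7 0 7.5 0; -8.1 0 5.9 0; -9.2 0 4.1 0; -9.8 0 2.1 0; -10.0 0 0.0 0; -9.8 0 -2.1 0; -9.2 0 -4.1 0"}}

```text
time: 24.18
tool_pos: [0.5837, 0.0167, 0.0717]
tcp_rot: [-0.707, 0.707, 0.017, -0.016]
wrist_force: [5.6, -1.5, 5.7]
opening: 0.0237
```

{"name": "drive_tool", "arguments": {"motion": "-8.1 0 -5.9 0; -6.7 0 -7.5 0; -5.0 0 -8.7 0; -3.1 0 -9.5 0; -1.0 0 -10.0 0; 1.0 0 -10.0 0; 3.1 0 -9.5 0; 5.0 0 -8.7 0; 6.7 0 -7.5 0; 8.1 0 -5.9 0"}}

```text
time: 25.02
tool_pos: [0.5876, -0.0663, 0.0716]
tcp_rot: [0.707, -0.707, -0.016, 0.016]
wrist_force: [0.5, 9.3, 9.7]
opening: 0.0236
```

{"name": "drive_tool", "arguments": {"motion": "9.2 0 -4.1 0; 9.8 0 -2.1 0; 10.0 0 0 0; 9.8 0 2.1 0; 9.2 0 4.1 0; 8.1 0 5.9 0; 6.7 0 7.5 0; 5.0 0 8.7 0; 3.1 0 9.5 0; 1.0 0 10.0 0"}}

```text
time: 25.85
tool_pos: [0.658, -0.0228, 0.0717]
tcp_rot: [-0.707, 0.707, 0.016, -0.015]
wrist_force: [-0.4, -2.9, 9.8]
opening: 0.0234
```

```bash
python3 - <<'E'
from h import *
ang()
E
```

```text
phi 6.282909925699066 r 0.04920134996512836 F [-0.44856763 -2.93786516  9.80089944] 0.023440589396158232 0.04372206942687702 [ 0.65795492 -0.02276304  0.07169307]
```

One full turn is done. Now the second.

{"name": "drive_tool", "arguments": {"motion": "-1.0 0 10.0 0; -3.1 0 9.5 0; -5.0 0 8.7 0; -6.7 0 7.5 0; -8.1 0 5.9 0; -9.2 0 4.1 0; -9.8 0 2.1 0; -10.0 0 0.0 0; -9.8 0 -2.1 0; -9.2 0 -4.1 0"}}

```text
time: 26.68
tool_pos: [0.5837, 0.0167, 0.0717]
tcp_rot: [0.707, -0.707, -0.016, 0.016]
wrist_force: [5.6, -0.7, 6.3]
opening: 0.0236
```

{"name": "drive_tool", "arguments": {"motion": "-8.1 0 -5.9 0; -6.7 0 -7.5 0; -5.0 0 -8.7 0; -3.1 0 -9.5 0; -1.0 0 -10.0 0; 1.0 0 -10.0 0; 3.1 0 -9.5 0; 5.0 0 -8.7 0; 6.7 0 -7.5 0; 8.1 0 -5.9 0"}}

```text
time: 27.52
tool_pos: [0.5876, -0.0663, 0.0716]
tcp_rot: [0.707, -0.707, -0.016, 0.016]
wrist_force: [0.1, 9.0, 8.8]
opening: 0.024
```

{"name": "drive_tool", "arguments": {"motion": "9.2 0 -4.1 0; 9.8 0 -2.1 0; 10.0 0 0 0; 9.8 0 2.1 0; 9.2 0 4.1 0; 8.1 0 5.9 0; 6.7 0 7.5 0; 5.0 0 8.7 0; 3.1 0 9.5 0; 1.0 0 10.0 0"}}

```text
time: 28.35
tool_pos: [0.6579, -0.0228, 0.0717]
tcp_rot: [-0.707, 0.707, 0.016, -0.015]
wrist_force: [-1.0, -3.5, 10.2]
opening: 0.0237
```

{"name": "drive_tool", "arguments": {"motion": "0 0 1 0; 0 0 0 0; 0 0 0 0; 0 0 0 0; 0 0 0 0; 0 0 0 0; 0 0 0 0; 0 0 0 0; 0 0 0 0; 0 0 0 0"}}

```text
time: 29.18
tool_pos: [0.6578, -0.0205, 0.0717]
tcp_rot: [0.707, -0.707, -0.016, 0.016]
wrist_force: [3.9, 2.0, 6.9]
opening: 0.0237
```

```bash
python3 - <<'E'
from h import *
from scipy.optimize import least_squares
ang()
g=np.stack(np.meshgrid(np.arange(640),np.arange(480)),-1).reshape(-1,2)
def rect(q): return [np.round(x,1) for x in cv2.minAreaRect((q[:,:2]*1000).astype(np.float32))] if len(q)>5 else None
for n in('wrist','side','scene'):
    F=grab(n);save(F,n[0]+'5.png');p=cloud(F,g);ok=F['z_map'].ravel()>0
    m=ok&(p[:,2]>.012)&(p[:,2]<.030)&(abs(p[:,0]-.605)<.035)&(abs(p[:,1]-.125)<.05);print(n,'sink',m.sum(),rect(p[m]))
    k=p[ok&(p[:,2]>.094)&(p[:,2]<.14)&(np.hypot(p[:,0]-.658,p[:,1]+.0214)<.03)]
    if len(k): print(' near knob',len(k),k.mean(0).round(4),k.min(0).round(3),k.max(0).round(3))
for n in('d','s'):pass
a=cv2.imread('pics/s5.png')
cv2.imwrite('pics/c5.png',np.vstack([cv2.resize(cv2.imread('pics/w5.png'),(400,300)),cv2.resize(a[160:310,270:470],(400,300))]))
E
```

```text
phi 0.04354211629290143 r 0.04917890301142635 F [3.87465255 1.96348037 6.87494976] 0.02365920526198787 0.04504392081912059 [ 0.65778606 -0.02054913  0.07170401]
wrist sink 4532 [array([603.4, 110.5]), array([41. , 53.1]), np.float64(4.1)]
 near knob 6639 [ 0.6573 -0.0141  0.1289] [ 0.632 -0.031  0.099] [ 0.683 -0.007  0.14 ]
side sink 275 [array([602.8, 123.3]), array([40.7, 82.3]), np.float64(4.1)]
 near knob 476 [ 0.6571 -0.0291  0.1245] [ 0.632 -0.036  0.096] [ 0.684 -0.009  0.14 ]
scene sink 634 [array([601.7, 122.9]), array([44.3, 83.1]), np.float64(3.5)]
 near knob 309 [ 0.6521 -0.0153  0.123 ] [ 0.63  -0.032  0.094] [ 0.685 -0.007  0.14 ]
```

View pics/c5.png

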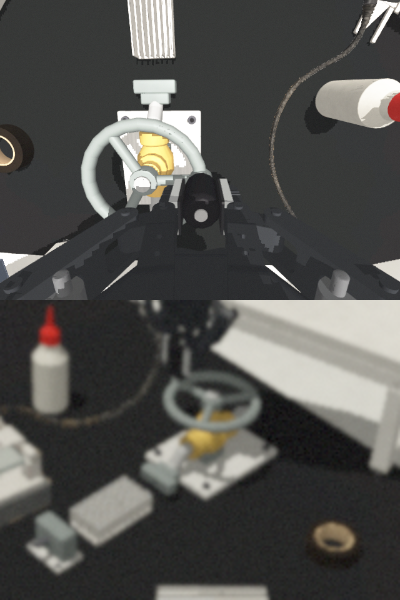

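```bash
python3 -c "
from h import *
print(env.state()['joint_vel'].round(4)); print(env.sign_off())"
```

```text
[-0.0008  0.0014 -0.0006  0.0007 -0.0008  0.0005 -0.0005]
the job is handed in; nothing more can be done
None
```

The task is done and handed in at about 29 s; the hand-in gave no verdict.

- **Heatsink:** it stands about 1–2 mm from the midpoint I measured, with its fins about 1–1.5° off the line. The last side and scene pictures showed it unmoved. The wrist view saw only part of it, so its final fit (53 mm long) doesn't count.
- **Valve:** I turned it clockwise about 7.2 rad to the stop. The stop showed as the knob staying put while the force rose to 20 N. I then backed it off two full turns, and the tool came back within 1 mm (about 0.02 rad) of where it was at the stop.
- **At hand-in:** the gripper was still on the knob (opening 23.7 mm, 40 N set) with the arm at rest. I did not read the grip force on the knob or the wheel angle directly.
- **Bystanders:** I never went near the bottle, tape roll or tweezers. I did not re-measure their positions; the bottle and tape still stood in the last pictures.

**What disagreed:** the real fingertips end about 35 mm short of the reported tool point. Because of that, the first grasp closed in the air above the heatsink without moving it, and I allowed for it afterwards. I chose the height on the knob to meet the 35 mm limit either way: the grasp point is about 24 mm from the knob's middle by the reported tool point, and about 13 mm by the real fingertips.

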